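# Take the drilling depth from a sample block

### The arm

A 6-joint arm with a two-finger parallel gripper is mounted at the origin on the work surface; the furniture and walls round the work are solid. World frame = base frame: x ahead of the robot, y to its left, z up, the work surface at z = 0. Lengths are in m, angles in rad, forces in N, time in s.
With the tool pointing down it reaches from about 0.275 to 0.825 m from the base axis. Payload 4.9 kg.
Tool frame: the origin (TCP) lies midway between the tips of the shut fingers; the grasp point (between the pads) lies hold_point_z behind it (hold_point_z is the distance from the TCP to the grasp point, in m); z points along the fingers, y is the line along which they close (so a half turn about z gives the same grasp; the last joint's range is limited). The gripper opens to 85 mm and grips with 20 to 120 N. Pads are 22 mm wide; open, the fingers measure 114 mm over their backs; the gripper's body (76 mm by 85 mm) begins 54 mm behind the grasp point. The pads swing forward as they close: fully open they stand 13 mm farther back than shut.
Start: joints at [-1.363, 0.326, -0.193, 1.052, 0, 1.437], TCP at [0.184, -0.518, 0.231] pointing down, gripper open.
Joint ranges: [-2.65, 2.65], [-0.97, 1.79], [-1.3, 1.35], [-1.93, 2.1], [-1.47, 1.37], [-3.14, 3.14]. Speed limits (rad/s): [2.57, 2.57, 3.14, 3.14, 3.14, 3.14].

### API

Orientations are given as [roll, pitch, yaw] about the fixed x, y, z axes, in that order (R = Rz(yaw) Ry(pitch) Rx(roll)).
In Python, from workcell import * gives the robot as it stands. Calls block until the motion is done:
- move_pose(position, orientation): joint-space move of the TCP to a pose.
- move_linear(position, rotation=None, max_speed=0.15): straight line of the TCP; rotation=None keeps the orientation; max_speed is the mean speed in m/s.
- goto_joints(angles): joint-space move.
- open_jaws() and close(f_grip=None): open the fingers fully, or close them until they stop; f_grip is the grip in N (None keeps the last).
- sleep(seconds).
- inverse_kinematics(position, orientation): joint angles nearest the present ones, or None.
- read_state(): the state.
- read_camera(name): name is "scene" or "top"; returns the picture (384x512x3 uint8, red, green, blue); there is no depth.
- get_calibration(name): a dict with "camera_matrix" (3x3 intrinsics, pixels), "dist_coeffs" ([k1, k2, p1, p2, k3] as OpenCV has them; the pictures are not rectified), "eye" and "orientation" of the camera in the world. Camera axes: x right, y down, z forward; pixel columns grow to the right and rows downward; lengths in m; the calibration is good to about 2 mm. A picture is of the moment at which its call begins. get_calibration takes no time and is no camera call.
A pose or a line that the arm cannot do raises PlanningError and nothing moves.
- close_job(): hands the job in, once; it reports no verdict.
The state is a dict: "clock": time; "qpos": joint angles; "dq": joint speeds; "tau": joint torques, N m; "position": TCP position; "tcp_rot": TCP orientation; "force": force on the tool from outside, world axes, zero at the start; "wrist_torque": the same for the moment, N m; "gripper_width": finger opening in m.
Only numpy, scipy, OpenCV 4.12 (cv2) and the standard library are available. Lean on these libraries where they do the work, as an engineer would, in place of code of your own. Each camera call takes 0.05 s, during which the arm holds its last target. There are 200 camera calls.

### The job

I want to set the depth stop of the small drill stand from the sample block, the long one with the blind hole. Lay it flat on the stand's table under the raised bit, hole end first, pushed home into the corner of the back fence and the side stop; then push the sprung feed lever down until the bit stands on the bottom of the hole, about 32 mm of travel, and keep it pressed firmly there: finish while still holding the lever, so that I can tighten the stop nuts. Leave the other things on the bench where they are.

Things in the scene. Friction and masses are not known exactly. Their poses are not given: they have to be found in the camera images.
- drill_stand: Bench drill stand fixed to the bench, turned a little: grey foot 246 x 190 x 16 mm, steel column, motor in a sliding head. Origin on the bench straight below the bit; x axis from its open front to the column, y left, z up. Foot: x -95 to 151, y -95 to 95 mm; its flat top (the table) at z 16 mm; column at x 115 mm.
- spindle_foot (a point): Point on the table straight below the bit (z 16 mm); axes as the stand's.
- fence_face (a point): Fence: aluminium bar across the table, 30 mm high. This point: middle of the foot of its front face, 25 mm behind the bit (stand x 25 mm, y 0, z 16); the face is square to the stand's x axis. A block pushed against fence and side stop has its hole under the bit.
- stop_face (a point): Side stop: aluminium block 24 mm high at the right end of the work, touching the fence. This point: middle of the foot of its face (stand x 0, y -25 mm, z 16); the face is square to the stand's y axis, runs from x -25 to 25 mm and the stop lies on its -y side.
- drill_head: Sliding head with motor, chuck and bit (bit 9 mm thick, blunt conical tip). Origin at the bit's tip. Slides straight down 35 mm per rad of the lever; a spring pushes it up. Chuck (32 mm thick) starts 46 mm above the tip, motor (54 mm thick, its clamp reaching 46 mm to the front) 72 mm above; top 222 mm above.
- bit_tip (a point): Tip of the bit; 64 mm above the bench when the head is up (16 mm above the sample block's top once that is on the table).
- head_travel (a joint): How far the head is down, m: 0 up (rest), 0.040 fully down. With the bit on the bottom of the sample's hole it reads about 0.032.
- feed_lever: Feed lever on the right (-y) side of the stand: steel rod with a round black grip 30 mm thick, 104 to 199 mm from the hub. Origin at the hub on the turning axis (stand x 115, y -130, z 235 mm; axis along y). At rest it points to the front (-x) and 0.5 rad above level; pushed down it goes below level; let go, it springs up.
- lever_grip (a point): Point on the grip's axis, 155 mm from the hub, the place to press; the surface is 15 mm from it. About 0.41 rad below level at the hole's bottom. Pushing takes about 2 N here at the start, 5 N at the hole's bottom; each further 1 N presses the bit about 4 N harder.
- lever_angle (a joint): Angle of the feed lever, rad: 0 up at rest, grows as it is pushed down; about 0.91 with the bit on the hole's bottom, 1.14 at the very end.
- sample_block: Pale wooden block 180 (its x) x 50 (y) x 32 mm (z), 0.17 kg, with one blind hole. Lies flat, hole up, the hole end roughly away from the robot. Origin: centre of its underside. Grasp it across the 50 mm near the end without hole (x -55 mm): there it is clear of the motor and overhangs the stand's foot when home.
- hole_mouth (a point): Centre of the hole's mouth on the block's top, x 65 mm in the block's frame, 25 mm from the end and from both sides; hole 14 mm wide, 16 mm deep.
- hole_floor (a point): Centre of the hole's bottom, 16 mm below the mouth, 16 mm above the block's underside.
- offcut: Plain offcut without a hole, 50 x 120 x 30 mm, lying near the sample block; leave it.
- pencil: Carpenter's pencil, 137 mm; leave it.
- tape_measure: Pocket tape measure, 72 x 85 x 35 mm; leave it.
- screwdriver: Screwdriver, 206 mm; leave it.

How it is judged:
By the outcome, as a careful person would: the job done as asked, in the order asked, and still so for the second after the job is handed in, while the arm keeps its last pose, push and grip.
It also fails if it takes over 69 s, if anything falls off the work surface, if the arm or the gripper's body presses on something with over 40 N, if the wrist force passes 120 N, or if a joint passes its speed limit or range.

## Working session

There is one attempt and no reset: what is moved stays moved. The work goes in short steps, each a Python script; the robot and the scene stay as the last script left them, time stands still between calls to the robot, and variables do not carry over. Pictures are saved under pics/ and viewed, on a budget of 10 in all, crops included, one or two more only if the job needs it, and the job is handed in when it is done.

```bash
ls; mkdir -p pics
python3 - <<'E'
from workcell import *
import cv2
for n in("scene","top"):
    cv2.imwrite(f"pics/{n}0.png",read_camera(n)[:,:,::-1]); print(n,get_calibration(n))
s=read_state();print(s)
try: print(hold_point_z)
except Exception as e: print(e)
E
```

```text
pics
scene {'camera_matrix': array([[411.79386357,   0.        , 246.42986848],
       [  0.        , 411.79386357, 186.6814011 ],
       [  0.        ,   0.        ,   1.        ]]), 'dist_coeffs': array([-0.05717362,  0.        ,  0.        ,  0.        ,  0.        ]), 'eye': array([-0.38647993,  0.62820918,  0.87159107]), 'orientation': array([-2.10489758, -0.00733841, -2.1706104 ])}
top {'camera_matrix': array([[466.22050442,   0.        , 257.58883459],
       [  0.        , 466.22050442, 194.07005088],
       [  0.        ,   0.        ,   1.        ]]), 'dist_coeffs': array([-0.13605235,  0.        ,  0.        ,  0.        ,  0.        ]), 'eye': array([0.25428078, 0.05752382, 1.60202583]), 'orientation': array([-2.90964414,  0.00593745, -1.87440049])}
{'clock': 0.1, 'qpos': array([-1.36316128e+00,  3.26862495e-01, -1.93459939e-01,  1.05201466e+00,
       -1.67548802e-05,  1.43659837e+00]), 'dq': array([ 0.00145697, -0.00122811,  0.0017469 ,  0.00080453,  0.00150247,
        0.00179436]), 'tau': array([-1.09039676e-03, -4.44245088e+01,  2.63035709e+01,  8.02378374e-03,
       -1.63650002e-04, -6.32828829e-06]), 'position': array([ 0.18426815, -0.51766812,  0.23059319]), 'tcp_rot': array([-3.14006349e+00, -1.89544008e-04,  3.41832871e-01]), 'force': array([ 1.06450559, -0.13789374,  0.32050729]), 'wrist_torque': array([-0.04444023, -0.01794972,  0.01427767]), 'gripper_width': 0.08556757081413016}
0.0187
```

View pics/scene0.png

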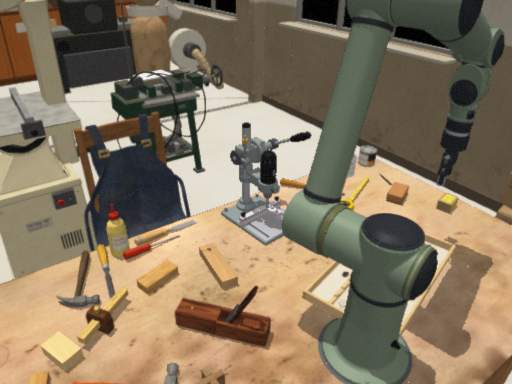

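View pics/top0.png

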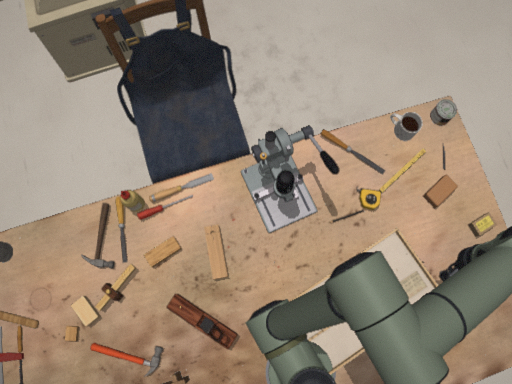

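The overview pictures show the sample block at top px (216,252) and scene px (218,265). The stand is at top px (280,185), and the lever grip at about (328,160). Next I'll enlarge these areas.

Run:
```python
import cv2
t=cv2.imread("pics/top0.png")[110:290,140:380]; cv2.imwrite("pics/topc.png",cv2.resize(t,None,fx=3.3,fy=3.3,interpolation=cv2.INTER_CUBIC))
t=cv2.imread("pics/scene0.png")[115:295,130:330]; cv2.imwrite("pics/scenec.png",cv2.resize(t,None,fx=3.3,fy=3.3,interpolation=cv2.INTER_CUBIC))
```

```text
(no output)
```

View pics/topc.png

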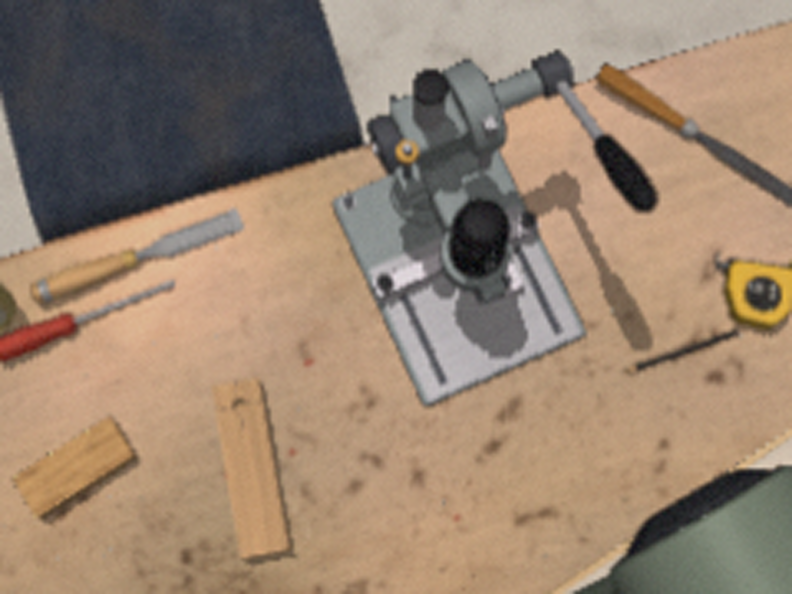

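View pics/scenec.png

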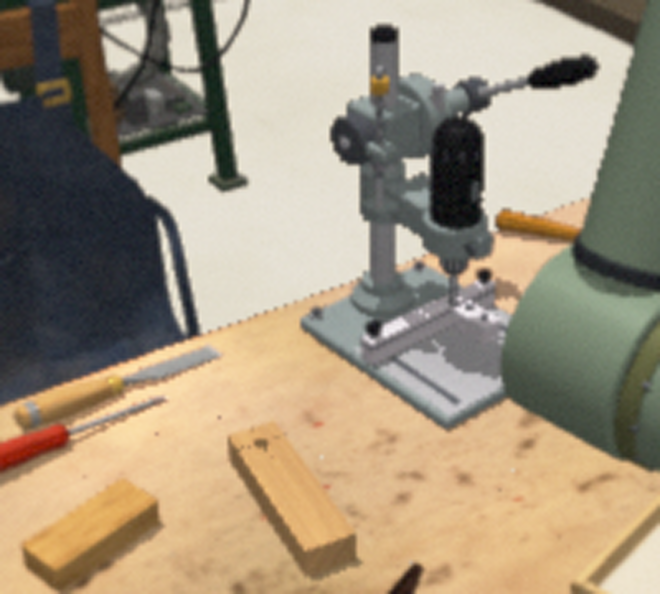

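The block's top face corners are near (217,385), (258,380), (290,552) and (243,558) in the top crop. The foot's corners are near FL (428,405), FR (585,333) and BL (333,203). Now I'll turn these into poses, using edge fits and the known sizes.

```bash
cat > h.py <<'E'
import numpy as np, cv2
from workcell import *
from scipy.spatial.transform import Rotation as R
def ray(name,px,z):
    c=get_calibration(name); p=cv2.undistortPoints(np.float64(px).reshape(-1,1,2),c["camera_matrix"],c["dist_coeffs"])[:,0]
    d=np.c_[p,np.ones(len(p))]@R.from_euler('xyz',c["orientation"]).as_matrix().T
    e=c["eye"]; return e[:2]+d[:,:2]*((z-e[2])/d[:,2])[:,None]
def proj(name,P):
    c=get_calibration(name); M=R.from_euler('xyz',c["orientation"]).as_matrix()
    return cv2.projectPoints(np.float64(P).reshape(-1,1,3),cv2.Rodrigues(M.T)[0],-M.T@c["eye"],c["camera_matrix"],c["dist_coeffs"])[0][:,0]
def fit2(L,W):  # rigid 2D: W = Rot L + t
    L,W=np.float64(L),np.float64(W); l,w=L.mean(0),W.mean(0); a,b=L-l,W-w
    th=np.arctan2((a[:,0]*b[:,1]-a[:,1]*b[:,0]).sum(),(a*b).sum()); c,s=np.cos(th),np.sin(th)
    t=w-np.array([[c,-s],[s,c]])@l; res=W-(L@np.array([[c,s],[-s,c]])+t); return t,th,np.abs(res).max()
E
python3 - <<'E'
from h import *
tc=lambda u:(np.array(u)+.5)/3.3-.5+[140,110]
sc=lambda u:(np.array(u)+.5)/3.3-.5+[130,115]
Lb=[(.09,.025),(.09,-.025),(-.09,-.025),(-.09,.025)]
for n,p in(("top",tc([(217,385),(258,380),(290,552),(243,558)])),("scene",sc([(228,438),(275,422),(355,540),(308,572)]))):
    w=ray(n,p,.032);print("block",n,fit2(Lb,w),np.linalg.norm(w[0]-w[3]),np.linalg.norm(w[0]-w[1]))
Lf=[(-.095,.095),(-.095,-.095),(.151,.095)]
w=ray("top",tc([(428,405),(585,333),(333,203)]),.016);print("foot top",fit2(Lf,w),np.linalg.norm(w[0]-w[1]),np.linalg.norm(w[0]-w[2]))
Lf=[(-.095,.095),(.151,.095)]
w=ray("scene",sc([(450,420),(302,322)]),.016);print("foot scene",fit2(Lf,w))
# masks
im=cv2.imread("pics/top0.png");hsv=cv2.cvtColor(im,cv2.COLOR_BGR2HSV)
m=(hsv[...,1]<60)&(hsv[...,2]>60); 
print(["".join('#' if v else '.' for v in r) for r in m[165:240:6,230:330]].__str__().replace(',','\n'))
E
```

```text
block top (array([0.4633581 , 0.14906626]), np.float64(-0.12366077230380172), np.float64(0.004103841725875995)) 0.1798991360360901 0.042778474250124654
block scene (array([0.45370691, 0.15375669]), np.float64(-0.13232153971593655), np.float64(0.014688065535723438)) 0.20021563006806797 0.05076755603463074
foot top (array([ 0.57754925, -0.12347389]), np.float64(0.12282002686482725), np.float64(0.00498239747705162)) 0.18227596866465348 0.24057524934187316
foot scene (array([ 0.57153478, -0.12553379]), np.float64(0.13827184118293784), np.float64(0.0051372048002462645))
['......................############################################..................................'
 '...........#########################################.........########...............................'
 '.............###################################................#####...#...........................'
 '................##############################..................###########.........................'
 '..................#############################...............################......................'
 '.....................####...###################################.#################...................'
 '........................############################################################................'
 '...........................###########################################################..............'
 '.............................#######################################################................'
 '................................######################################..............................'
 '...................................#######################..........................................'
 '.....................................#######........................................................'
 '....................................................................................................']
```

Run:
```python
from h import *
im=cv2.imread("pics/top0.png");hsv=cv2.cvtColor(im,cv2.COLOR_BGR2HSV)
m=(hsv[...,1]<60)&(hsv[...,2]>60); m[:,:242]=0
def line(px,z):
    w=ray("top",px,z).astype(np.float32); v=cv2.fitLine(w,cv2.DIST_HUBER,0,.001,.001).ravel(); r=np.abs((w-v[2:])@[-v[1],v[0]]); return v,r.mean()
rows=range(180,222); left=[(np.argmax(m[r])-.5,r) for r in rows]
cols=range(275,312); front=[(c,240-np.argmax(m[240:150:-1,c])+.5) for c in cols]
rows=range(192,206); right=[(np.where(m[r,:330])[0].max()+.5,r) for r in rows]
a=lambda v:np.arctan(v[1]/v[0])
for n,p in(("left",left),("front",front),("right",right)):
    for z in(0,.016):
        v,r=line(p,z); th=a(v)-(0 if n!="front" else np.sign(a(v))*np.pi/2); print(n,z,v[2:],"yaw",th,"res",r)
for zl,zf,zr in((0,0,.016),(.016,.016,.016)):
    L,F,Q=(line(p,z)[0] for p,z in((left,zl),(front,zf),(right,zr)))
    for th in (a(L),a(F)+ (np.pi/2 if a(F)<0 else -np.pi/2)):
        ex=np.array([np.cos(th),np.sin(th)]);ey=np.array([-ex[1],ex[0]])
        yl,yr=L[2:]@ey,Q[2:]@ey; xf=F[2:]@ex
        print(th,"width",yl-yr,"origin fromL",ex*(xf+.095)+ey*(yl-.095),"mid",ex*(xf+.095)+ey*(yl+yr)/2)
# block via grabcut
g=np.full(im.shape[:2],cv2.GC_BGD,np.uint8); g[220:284,196:234]=cv2.GC_PR_BGD
q=(((np.array([(217,385),(258,380),(290,552),(243,558)])+.5)/3.3)+[140,110]).astype(int); cv2.fillPoly(g,[q],int(cv2.GC_PR_FGD))
g,_,_=cv2.grabCut(im,g,None,np.zeros((1,65)),np.zeros((1,65)),6,cv2.GC_INIT_WITH_MASK)
b=((g==1)|(g==3)).astype(np.uint8); c=max(cv2.findContours(b,0,2)[0],key=cv2.contourArea)
r=cv2.minAreaRect(ray("top",c[:,0],.032).astype(np.float32)); print("block rect",r)
# overlay
big=cv2.resize(im[110:290,140:380],None,fx=3.3,fy=3.3,interpolation=cv2.INTER_CUBIC)
np.save("foot.npy",0)
```

```text
left 0 [ 0.59908044 -0.02493444] yaw 0.11560616 res 0.0007962354
left 0.016 [ 0.59563684 -0.0241109 ] yaw 0.1156063 res 0.00078828225
front 0 [ 0.48470196 -0.13187936] yaw 0.116766214 res 0.00090701034
front 0.016 [ 0.48240066 -0.12998772] yaw 0.11676574 res 0.0008979507
right 0 [ 0.54688144 -0.22457333] yaw 0.15753987 res 0.0007353003
right 0.016 [ 0.54395914 -0.22175592] yaw 0.15754992 res 0.0007279319
0.11560616 width 0.18914953 origin fromL [ 0.57929426 -0.12287049] mid [ 0.5792452  -0.12244809]
0.116766214 width 0.18905956 origin fromL [ 0.57930064 -0.12290592] mid [ 0.57924587 -0.12243891]
0.1156063 width 0.19036481 origin fromL [ 0.57710004 -0.12190185] mid [ 0.5771211  -0.12208303]
0.11676574 width 0.19027871 origin fromL [ 0.57710755 -0.1219357 ] mid [ 0.57712376 -0.12207412]Traceback (most recent call last):
  File "<stdin>", line 23, in <module>
ValueError: max() iterable argument is empty
```

```bash
cat >> h.py <<'E'
SO,SY=np.array([.579,-.1225]),.116
def st(x,y,z):  # stand -> world
    c,s=np.cos(SY),np.sin(SY); return np.array([SO[0]+c*x-s*y,SO[1]+s*x+c*y,z])
def say(k=""):
    s=read_state(); f=s["force"]; c,n=np.cos(SY),np.sin(SY); d=s["position"][:2]-SO
    print(k,"t%.1f"%s["clock"],"stand",np.round([c*d[0]+n*d[1],-n*d[0]+c*d[1],s["position"][2]],4),"F",np.round([c*f[0]+n*f[1],-n*f[0]+c*f[1],f[2]],1),"rot",np.round(s["tcp_rot"],3),"w%.4f"%s["gripper_width"],"q",np.round(s["qpos"],2)); return s
E
python3 - <<'E'
from h import *
by=-.125; g=np.array([.461,.150])-.055*np.array([np.cos(by),np.sin(by)])
o=[np.pi,0,by]
for p in ([*g,.12],): print(inverse_kinematics(p,o))
move_pose([*g,.12],o); say("above")
move_linear([*g,.006]); say("down")
close(f_grip=40); say("grip")
move_linear([*g,.10],max_speed=.2); say("lift")
cv2.imwrite("pics/s1.png",read_camera("scene")[:,:,::-1]);cv2.imwrite("pics/t1.png",read_camera("top")[:,:,::-1])
print(inverse_kinematics(st(-.26,0,.06),[np.pi,0,SY]),inverse_kinematics(st(-.12,0,.022),[np.pi,0,SY]))
for tl in(-.5,-.2,0,.41,.7):
    a=.5
    print(tl,inverse_kinematics(st(-.021,-.13,.31),(R.from_euler('z',SY)*R.from_euler('y',tl)*R.from_euler('x',np.pi)).as_euler('xyz')),inverse_kinematics(st(-.027,-.13,.173),(R.from_euler('z',SY)*R.from_euler('y',tl)*R.from_euler('x',np.pi)).as_euler('xyz')))
E
```

```text
[ 0.19856885  0.23689964 -0.63805429  0.69584239  0.         -2.81802381]
above t3.6 stand [-0.1389  0.2972  0.12  ] F [0.3 0.4 0. ] rot [-3.142 -0.    -0.126] w0.0856 q [ 0.2   0.24 -0.64  0.7  -0.   -2.82]
down t4.5 stand [-0.1386  0.2974  0.0064] F [-0.1  0.1  0.2] rot [-3.141e+00 -1.000e-03 -1.250e-01] w0.0854 q [ 0.2   0.43 -0.75  0.39  0.   -2.82]
grip t5.0 stand [-0.1383  0.2976  0.0068] F [-0.3  0.3  5.7] rot [-3.141e+00 -2.000e-03 -1.250e-01] w0.0492 q [ 0.2   0.43 -0.75  0.39  0.   -2.82]
lift t5.6 stand [-0.1396  0.2974  0.0996] F [-0.9  0.9 -2.9] rot [ 3.142  0.    -0.125] w0.0495 q [ 0.2   0.27 -0.66  0.64  0.   -2.82]
[-0.65277463  0.20782179 -0.89621383  0.46676071  0.          2.37281803] [-0.44242245  0.45807656 -0.62985043  0.48286934  0.          2.5831702 ]
-0.5 [-0.70932019  0.14814938 -0.3374347   0.73033207  0.35999026  2.38151127] [-0.71818536  0.26989903 -0.5641531   0.38500929  0.36305765  2.37261886]
-0.2 [-0.5986447   0.30604528 -0.03833542  1.07448337  0.13056844  2.43689992] [-0.60558768  0.38421428 -0.28460451  0.75095023  0.13161615  2.42997704]
0 [-0.53487591  0.44223505  0.18014968  1.30871096  0.          2.49071674] [-0.54076161  0.49910515 -0.08002257  0.9916686   0.          2.48483105]
0.41 [-0.43375603  0.79999112  0.72098517  1.84668842 -0.20980082  2.62959545] [-0.43808121  0.81109198  0.40111414  1.51484962 -0.21130204  2.62544755]
0.7 None [-0.38845079  1.10796371  0.85476304  1.95296637 -0.31663185  2.74203992]
```

The wrist range would force a full swing of the block from this grasp, so I'll set it down and grasp it again a half turn round.

Run:
```python
from h import *
by=-.125; g=np.array([.461,.150])-.055*np.array([np.cos(by),np.sin(by)])
move_linear([*g,.0075]); open_jaws(); say("released")
move_linear([*g,.075],max_speed=.2)
o=[np.pi,0,by+np.pi]; move_pose([*g,.075],o); say("turned")
move_linear([*g,.006]); close(f_grip=40); say("grip")
move_linear([*g,.10],max_speed=.2); say("lift")
o=[np.pi,0,SY+np.pi]; move_pose(st(-.275,0.003,.10),o); say("front")
cv2.imwrite("pics/s1.png",read_camera("scene")[60:300,100:400,::-1]);cv2.imwrite("pics/t1.png",read_camera("top")[:,:,::-1])
a=cv2.imread("pics/s1.png");b=cv2.imread("pics/t1.png")[110:350,140:440]
cv2.imwrite("pics/c1.png",cv2.resize(np.hstack([a,b]),None,fx=1.33,fy=1.33*1.5,interpolation=cv2.INTER_CUBIC))
```

```text
released t6.9 stand [-0.1389  0.2975  0.0076] F [-0.3 -0.3 -0.1] rot [-3.141 -0.    -0.125] w0.0851 q [ 0.2   0.43 -0.75  0.39 -0.   -2.82]
turned t10.0 stand [-0.1392  0.2975  0.0749] F [ 0.6  0.1 -0.1] rot [-3.142 -0.     3.017] w0.0856 q [ 0.2   0.31 -0.69  0.57  0.    0.32]
grip t11.1 stand [-0.1382  0.2976  0.0069] F [-1.  -0.6  5.4] rot [3.141e+00 2.000e-03 3.017e+00] w0.0494 q [ 0.2   0.43 -0.75  0.39  0.    0.32]
lift t11.7 stand [-0.1396  0.2974  0.0996] F [-0.2 -0.9 -2.1] rot [-3.142 -0.     3.017] w0.0490 q [ 0.2   0.27 -0.66  0.64  0.    0.32]
front t12.9 stand [-0.275   0.0035  0.0995] F [ 0.2  0.4 -1.5] rot [ 3.141e+00 -1.000e-03 -3.025e+00] w0.0492 q [-0.68  0.11 -0.88  0.59  0.   -0.79]
```

View pics/c1.png

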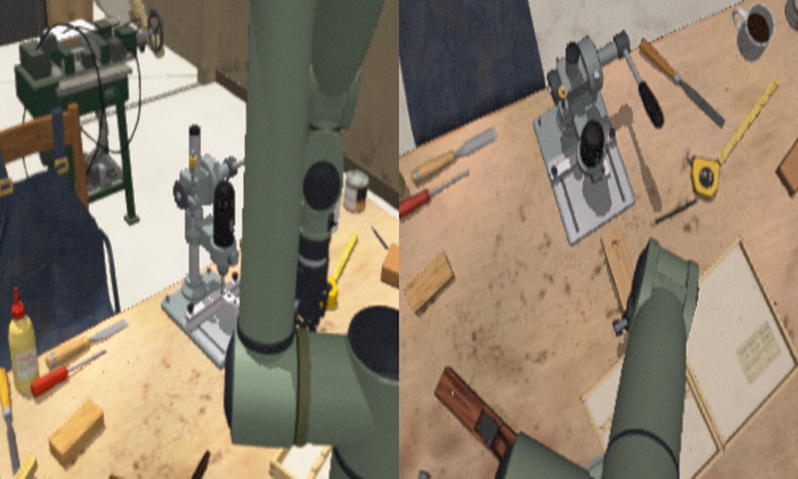

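Block held and lined up in front of the stand. Now I'll insert it and push until contact.

Run:
```python
from h import *
move_linear(st(-.275,.003,.028)); move_linear(st(-.145,.003,.028),max_speed=.1); say("in")
z=.028
while z>.0225:
    z-=.0015; move_linear(st(-.145,.003,z),max_speed=.02)
    f=read_state()["force"]
    if f[2]>3: break
s=say("table"); 
x=-.145
def F():
    f=read_state()["force"]; c,n=np.cos(SY),np.sin(SY); return np.array([c*f[0]+n*f[1],-n*f[0]+c*f[1],f[2]])
f0=F()
while x<-.108:
    x+=.0015; move_linear(st(x,.003,z),max_speed=.03); f=F()
    if f[0]-f0[0]<-9: break
say("fence")
x-=.001; move_linear(st(x,.003,z),max_speed=.02); f0=F(); y=.003
while y>-.008:
    y-=.001; move_linear(st(x,y,z),max_speed=.02); f=F()
    if f[1]-f0[1]>7: break
say("stop")
while x<-.108:
    x+=.001; move_linear(st(x,y,z),max_speed=.02); f=F()
    if f[0]<-12: break
say("fence2"); np.save("xy.npy",[x,y,z])
cv2.imwrite("pics/s2.png",read_camera("scene")[:,:,::-1]);cv2.imwrite("pics/t2.png",read_camera("top")[:,:,::-1])
```

```text
in t15.1 stand [-0.1457  0.0032  0.0279] F [ 0.5 -0.1 -1.8] rot [ 3.141e+00 -1.000e-03 -3.026e+00] w0.0493 q [-0.47  0.41 -0.69  0.47 -0.   -0.58]
table t16.1 stand [-0.145   0.0029  0.0223] F [-1.5  1.2  3.9] rot [-3.141  0.    -3.026] w0.0492 q [-0.47  0.43 -0.69  0.45 -0.   -0.58]
fence t20.4 stand [-0.1227  0.003   0.0225] F [-13.2  -0.2  17.7] rot [-3.14  -0.006 -3.026] w0.0495 q [-0.44  0.46 -0.63  0.49 -0.   -0.55]
stop t21.4 stand [-0.1228  0.0028  0.0225] F [-8.2  8.  18.6] rot [ 3.137e+00 -3.000e-03 -3.025e+00] w0.0494 q [-0.44  0.46 -0.63  0.49  0.   -0.56]
fence2 t21.9 stand [-0.1228  0.0029  0.0225] F [-13.5   6.9  23.8] rot [ 3.137 -0.007 -3.025] w0.0492 q [-0.44  0.46 -0.63  0.49 -0.   -0.56]
```

The vertical load of 18–24 N means friction could pass for stop contact. I'll unload, then push again.

Run:
```python
from h import *
x,y,z=np.load("xy.npy"); print(x,y,z)
def F():
    f=read_state()["force"]; c,n=np.cos(SY),np.sin(SY); return np.array([c*f[0]+n*f[1],-n*f[0]+c*f[1],f[2]])
x-=.004; y=.003; move_linear(st(x,y,z),max_speed=.03); say("back")
z+=.0006; move_linear(st(x,y,z),max_speed=.02); say("raised")
while y>-.010:
    y-=.001; move_linear(st(x,y,z),max_speed=.03); f=F(); print(round(y,4),np.round(f,1))
    if f[1]>9: break
say("stop")
while x<-.108:
    x+=.001; move_linear(st(x,y,z),max_speed=.03); f=F()
    if f[0]<-12: break
say("fence"); np.save("xy.npy",[x,y,z]); print(x,y,z)
```

```text
-0.11849999999999997 0.0 0.021999999999999995
back t22.3 stand [-0.1229  0.0032  0.0225] F [-3.9  1.  10.2] rot [ 3.141e+00 -1.000e-03 -3.026e+00] w0.0493 q [-0.44  0.45 -0.64  0.48 -0.   -0.56]
raised t22.5 stand [-0.1227  0.0031  0.0226] F [-2.4  0.6  4.8] rot [ 3.141e+00 -1.000e-03 -3.026e+00] w0.0496 q [-0.44  0.45 -0.64  0.48 -0.   -0.56]
0.002 [-2.6  4.6  5.9]
0.001 [-2.   5.1  7.2]
0.0 [-2.9  5.1  6.1]
-0.001 [-2.7  4.7  7.3]
-0.002 [-2.   6.   7.6]
-0.003 [-2.4  7.3  7.9]
-0.004 [-2.   8.8  7.9]
-0.005 [-2.1 11.3 10.3]
stop t24.5 stand [-0.1229 -0.0011  0.0225] F [-2.1 11.3 10.3] rot [ 3.134  0.    -3.022] w0.0496 q [-0.45  0.46 -0.63  0.49  0.01 -0.57]
fence t25.5 stand [-0.123  -0.001   0.0224] F [-13.    9.8  20.6] rot [ 3.135 -0.007 -3.023] w0.0489 q [-0.45  0.46 -0.63  0.5   0.   -0.57]
-0.11849999999999997 -0.005 0.022599999999999995
```

```bash
cat >> h.py <<'E'
def tor(tl): return (R.from_euler('z',SY+np.pi)*R.from_euler('y',-tl)*R.from_euler('x',np.pi)).as_euler('xyz')
def lev(a,tl,back=0,r=.155):  # TCP with grasp point on the grip at lever elevation a
    gx,gz=.115-r*np.cos(a),.235+r*np.sin(a); k=hold_point_z-back
    return st(gx-np.sin(tl)*k,-.130,gz-np.cos(tl)*k)
E
python3 - <<'E'
from h import *
x,y,z=np.load("xy.npy")
move_linear(st(-.1215,-.0022,.0228),max_speed=.02); say("ease"); open_jaws(); say("open")
move_linear(st(-.1235,-.001,.14),max_speed=.2)
move_pose(st(-.12,-.17,.42),tor(.2)); say("up")
cv2.imwrite("pics/s3.png",read_camera("scene")[:,:,::-1]);cv2.imwrite("pics/t3.png",read_camera("top")[:,:,::-1])
a=cv2.imread("pics/s3.png")[140:260,200:320];b=cv2.imread("pics/t3.png")[150:270,220:340]
cv2.imwrite("pics/c3.png",cv2.resize(np.hstack([a,b]),(800,400),interpolation=cv2.INTER_CUBIC))
for a in(.5,0,-.41): print(a,inverse_kinematics(lev(a,a-.3),tor(a-.3)))
print(inverse_kinematics(lev(.5,.2,.12),tor(.2)))
E
```

```text
ease t25.9 stand [-0.1228 -0.0008  0.0225] F [-4.9  4.8  8.2] rot [ 3.139e+00 -2.000e-03 -3.025e+00] w0.0497 q [-0.45  0.46 -0.63  0.49  0.   -0.56]
open t26.3 stand [-0.1211 -0.0025  0.0228] F [-0.2 -0.6 -0.1] rot [-3.141e+00  1.000e-03 -3.026e+00] w0.0855 q [-0.45  0.46 -0.63  0.48 -0.   -0.56]
up t28.3 stand [-0.1199 -0.1696  0.4183] F [-0.   0.1 -0.1] rot [ 3.14  -0.202 -3.025] w0.0856 q [-0.62  0.47  0.47  1.73 -0.13 -0.73]
0.5 [-0.48372273  0.59533006  0.36372577  1.50499145 -0.112368   -0.59037629]
0 [-0.65094325  0.28572341 -0.33174031  0.73417697  0.20653784 -0.74414013]
-0.41 [-0.78195911  0.28206627 -0.73981415  0.05714534  0.5349185  -0.76063493]
[-0.46429944  0.6937181   0.83317323  1.87818098 -0.10914186 -0.57110471]
```

View pics/c3.png

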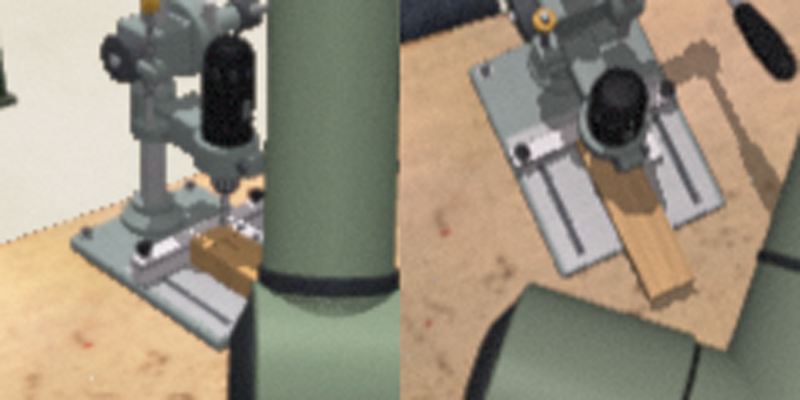

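The picture shows the block parallel to the foot, against the fence, with its free front end at crop (655,303)–(693,285). I'll compare that with the predicted corners when home, then go to the lever.

Run:
```python
from h import *
k=400/120
P=[st(-.155,.025,.016),st(-.155,-.025,.016),st(-.155,.025,.048),st(-.155,-.025,.048),st(.025,.025,.048),st(-.095,.095,0)]
print("top",np.round((proj("top",P)-[220,150]+.5)*k+[400,0])); print("scene",np.round((proj("scene",P)-[200,140]+.5)*k))
# measure grip in the start picture: dark blob centre
m=cv2.imread("pics/t3.png").max(2)<60; m[:,:]=m; n,l,s,c=cv2.connectedComponentsWithStats(m[140:185,310:350].astype(np.uint8)); print(s,c+[310,140])
g=st(.115-.1515*np.cos(.5),-.13,.235+.1515*np.sin(.5)); print("pred grip mid",proj("top",[g]))
```

```text
top [[648. 303.]
 [692. 283.]
 [650. 298.]
 [695. 278.]
 [576. 140.]
 [562. 280.]]
scene [[307. 341.]
 [341. 321.]
 [310. 315.]
 [344. 296.]
 [188. 238.]
 [215. 353.]]
[[   0    0   40   45 1583]
 [  11   11   18   23  188]
 [  32   25    5   13   29]] [[329.2855338  161.80480101]
 [329.09574468 162.26595745]
 [343.82758621 170.93103448]]
pred grip mid [[329.26159788 162.3423344 ]]
```

Predictions agree to about 1 px in the pictures, and the grip mid-point matches to 0.2 px. Next I'll take the grip and push the lever, following its arc.

Run:
```python
from h import *
move_pose(lev(.5,.2,.10),tor(.2)); say("above")
move_linear(lev(.5,.2),max_speed=.1); say("at")
close(f_grip=40); s=say("gripped")
for a in np.arange(.4,-.35,-.1):
    move_linear(lev(a,a-.3),tor(a-.3),max_speed=.06); say("a%.1f"%a)
```

```text
above t29.0 stand [-0.0044 -0.1291  0.3877] F [ 0.  -0.8 -0.9] rot [ 3.141 -0.202 -3.024] w0.0854 q [-0.47  0.67  0.73  1.8  -0.11 -0.57]
at t30.1 stand [-0.0245 -0.1303  0.2919] F [0.3 0.  0.2] rot [-3.141 -0.199 -3.026] w0.0855 q [-0.48  0.59  0.36  1.51 -0.11 -0.59]
gripped t30.7 stand [-0.0246 -0.1301  0.2912] F [ 0.9 -0.4  1.8] rot [-3.141 -0.2   -3.026] w0.0286 q [-0.48  0.6   0.36  1.5  -0.11 -0.59]
a0.4 t31.1 stand [-0.0293 -0.1301  0.2776] F [ 2.  -0.4  1.3] rot [-3.141 -0.099 -3.026] w0.0286 q [-0.51  0.51  0.2   1.34 -0.06 -0.63]
a0.3 t31.5 stand [-0.0328 -0.1301  0.2628] F [ 1.5 -0.6  2.6] rot [-3.141e+00 -1.000e-03 -3.026e+00] w0.0284 q [-0.55  0.44  0.05  1.19 -0.   -0.66]
a0.2 t31.9 stand [-0.0349 -0.1302  0.2479] F [ 0.4 -0.6  3.2] rot [-3.141  0.099 -3.026] w0.0286 q [-0.58  0.37 -0.08  1.04  0.06 -0.69]
a0.1 t32.3 stand [-0.0354 -0.1301  0.2328] F [ 0.8 -1.1  3.6] rot [-3.141  0.198 -3.026] w0.0287 q [-0.62  0.32 -0.21  0.89  0.13 -0.72]
a0.0 t32.7 stand [-0.0344 -0.1301  0.2177] F [ 0.4 -0.4  3.3] rot [ 3.142  0.298 -3.026] w0.0285 q [-0.65  0.29 -0.33  0.74  0.21 -0.74]
a-0.1 t33.1 stand [-0.0319 -0.1301  0.2028] F [-1.3 -0.4  3.6] rot [ 3.142  0.398 -3.026] w0.0285 q [-0.69  0.26 -0.44  0.58  0.28 -0.76]
a-0.2 t33.5 stand [-0.028  -0.1301  0.1882] F [-1.1  0.4  3.4] rot [ 3.141  0.498 -3.026] w0.0284 q [-0.72  0.25 -0.54  0.43  0.36 -0.77]
a-0.3 t33.9 stand [-0.0225 -0.1301  0.1741] F [-2.3  0.1  4.5] rot [ 3.141  0.598 -3.026] w0.0287 q [-0.75  0.26 -0.64  0.26  0.44 -0.77]
```

We're past a=0.04 with no force rise, so the bit is in the hole. Now fine steps to the bottom.

Run:
```python
from h import *
a=-.3
while a>-.62:
    a-=.015; t=max(a,-.41)-.3
    move_linear(lev(a,t),tor(t),max_speed=.02); sleep(.1)
    s=read_state(); f=s["force"]; c,n=np.cos(SY),np.sin(SY); fx=c*f[0]+n*f[1]
    d=s["position"]-lev(a,t); aa=max(a,-.41); ft=-np.sin(-aa)*fx+np.cos(aa)*f[2]
    p=s["position"][2]+np.cos(t)*hold_point_z; print("%.3f"%a,"meas a %.3f"%np.arcsin((p-.235)/.155),"Ft %.1f"%ft,"T",np.round(s["wrist_torque"],2))
    if ft>14: break
say(); np.save("a.npy",[a,t])
cv2.imwrite("pics/s4.png",read_camera("scene")[:,:,::-1]);cv2.imwrite("pics/t4.png",read_camera("top")[:,:,::-1])
a=cv2.imread("pics/s4.png")[100:260,180:380];b=cv2.imread("pics/t4.png")[110:270,200:400]
cv2.imwrite("pics/c4.png",cv2.resize(np.hstack([a,b]),(800,320),interpolation=cv2.INTER_CUBIC))
```

```text
-0.315 meas a -0.313 Ft 5.1 T [-0.3   0.42 -0.14]
-0.330 meas a -0.329 Ft 4.3 T [-0.28  0.36 -0.18]
-0.345 meas a -0.344 Ft 4.4 T [-0.31  0.3  -0.19]
-0.360 meas a -0.359 Ft 4.6 T [-0.33  0.23 -0.26]
-0.375 meas a -0.374 Ft 3.8 T [-0.34  0.23 -0.26]
-0.390 meas a -0.389 Ft 4.7 T [-0.37  0.24 -0.35]
-0.405 meas a -0.404 Ft 4.2 T [-0.43  0.16 -0.32]
-0.420 meas a -0.419 Ft 4.9 T [-0.36  0.08 -0.36]
-0.435 meas a -0.434 Ft 6.3 T [-0.35 -0.   -0.34]
-0.450 meas a -0.448 Ft 7.7 T [-0.39 -0.   -0.28]
-0.465 meas a -0.462 Ft 9.1 T [-0.2   0.06 -0.26]
-0.480 meas a -0.475 Ft 13.0 T [-0.17  0.14 -0.13]
-0.495 meas a -0.488 Ft 18.1 T [-0.08  0.25 -0.05]
 t38.6 stand [-0.0095 -0.1301  0.1481] F [-11.8  -0.6  14.6] rot [-3.142  0.711 -3.026] w0.0287 q [-0.77  0.31 -0.74  0.02  0.53 -0.75]
```

View pics/c4.png

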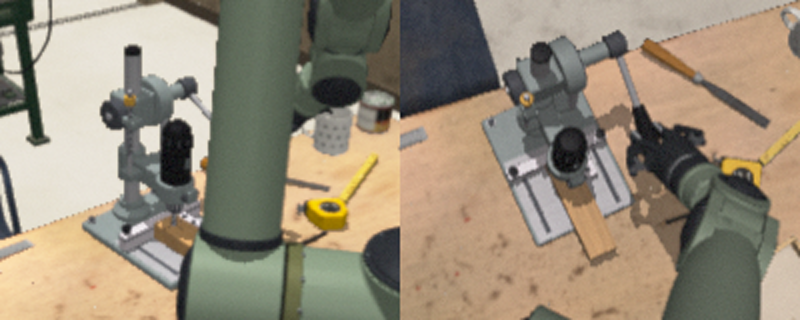

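The bit went in, and the force rises from a≈-0.42 as expected. But the TCP kept yielding to -0.488, so the pads may be slipping on the grip. I'll measure the real head travel from how far the motor moved in the scene picture.

Run:
```python
from h import *
say()
a=cv2.imread("pics/s0.png") if 0 else cv2.imread("pics/scene0.png"); b=cv2.imread("pics/s4.png"); 
def match(im0,im1,x0,y0,x1,y1,pad=(3,16)):
    u=8; A=cv2.resize(im0[y0:y1,x0:x1],None,fx=u,fy=u,interpolation=cv2.INTER_CUBIC)
    B=cv2.resize(im1[y0-4:y1+pad[1],x0-pad[0]:x1+pad[0]],None,fx=u,fy=u,interpolation=cv2.INTER_CUBIC)
    r=cv2.matchTemplate(B,A,cv2.TM_CCOEFF_NORMED); _,v,_,l=cv2.minMaxLoc(r); return l[0]/u-pad[0],l[1]/u-4,v
print("motor",match(a,b,258,148,281,182),"top half",match(a,b,258,147,280,165),"column ref",match(a,b,238,120,254,140,(3,6)))
for d in(.028,.030,.032,.034,.036): print(d,[np.round(proj("scene",[st(0,0,z-d)])-proj("scene",[st(0,0,z)]),2) for z in(.28,.22)])
# lever rod: predicted px of hub end & grip end in top for angles
for g in(-.36,-.41,-.46,-.49): print(g,np.round(proj("top",[st(.115-r*np.cos(g),-.13,.235+r*np.sin(g)) for r in(.0,.06,.10)]),1).tolist())
```

```text
t38.7 stand [-0.0096 -0.1301  0.1481] F [-11.4  -0.7  13.7] rot [ 3.142  0.711 -3.026] w0.0287 q [-0.77  0.31 -0.74  0.02  0.53 -0.75]
motor (-0.25, 9.375, 0.9153535962104797) top half (0.125, 9.75, 0.8434483408927917) column ref (0.0, 0.0, 0.9913415312767029)
0.028 [array([[-0.28,  7.61]]), array([[-0.27,  7.28]])]
0.03 [array([[-0.3 ,  8.15]]), array([[-0.29,  7.8 ]])]
0.032 [array([[-0.32,  8.68]]), array([[-0.31,  8.31]])]
0.034 [array([[-0.34,  9.22]]), array([[-0.33,  8.83]])]
0.036 [array([[-0.36,  9.76]]), array([[-0.35,  9.34]])]
-0.36 [[307.1, 132.0], [314.2, 149.8], [318.9, 161.5]]
-0.41 [[307.1, 132.0], [314.0, 149.8], [318.4, 161.5]]
-0.46 [[307.1, 132.0], [313.7, 149.7], [318.0, 161.3]]
-0.49 [[307.1, 132.0], [313.5, 149.6], [317.7, 161.2]]
```

Run:
```python
from h import *
ref=cv2.imread("pics/scene0.png")
def match(im1,x0,y0,x1,y1):
    u=8; A=cv2.resize(ref[y0:y1,x0:x1],None,fx=u,fy=u,interpolation=cv2.INTER_CUBIC)
    B=cv2.resize(im1[y0-4:y1+16,x0-3:x1+3],None,fx=u,fy=u,interpolation=cv2.INTER_CUBIC)
    l=cv2.minMaxLoc(cv2.matchTemplate(B,A,cv2.TM_CCOEFF_NORMED))[3]; return l[1]/u-4
for a in(-.45,-.40,-.34,-.28,-.34,-.40,-.43,-.45,-.465):
    t=max(a,-.41)-.3; move_linear(lev(a,t),tor(t),max_speed=.03); sleep(.2)
    ys=[];fs=[]
    for i in range(3):
        im=read_camera("scene")[:,:,::-1]; ys.append([match(im,258,148,281,182),match(im,258,147,280,165)]); s=read_state(); f=s["force"]; fs.append(-np.sin(.41)*(np.cos(SY)*f[0]+np.sin(SY)*f[1])*-1*-1+np.cos(.41)*f[2])
    p=s["position"][2]+np.cos(t)*hold_point_z; am=np.arcsin((p-.235)/.155)
    print("a %.3f meas %.3f travel %.1f"%(a,am,35*(.5-am)),"px",np.mean(ys,0).round(2),"Ft %.1f"%np.mean(fs))
cv2.imwrite("pics/s5.png",im); print(read_state()["clock"])
```

```text
a -0.450 meas -0.449 travel 33.2 px [8.83 9.25] Ft 5.2
a -0.400 meas -0.400 travel 31.5 px [8.62 9.12] Ft 2.9
a -0.340 meas -0.340 travel 29.4 px [7.88 8.25] Ft 2.1
a -0.280 meas -0.280 travel 27.3 px [7.38 7.83] Ft 2.0
a -0.340 meas -0.340 travel 29.4 px [7.88 8.21] Ft 2.4
a -0.400 meas -0.400 travel 31.5 px [8.62 9.12] Ft 2.1
a -0.430 meas -0.429 travel 32.5 px [8.75 9.25] Ft 4.1
a -0.450 meas -0.448 travel 33.2 px [8.88 9.25] Ft 6.5
a -0.465 meas -0.462 travel 33.7 px [9.   9.25] Ft 9.1
45.2833
```

The head follows the lever up to about 32 mm, then stops while the force climbs, so the bit is on the floor. I'll set a firm but moderate press and check that it holds.

Run:
```python
from h import *
def ft():
    f=read_state()["force"]; return -np.sin(.41)*(np.cos(SY)*f[0]+np.sin(SY)*f[1])+np.cos(.41)*f[2]
t=-.71
for a in(-.47,-.475,-.48):
    move_linear(lev(a,t),tor(t),max_speed=.02); sleep(.2); q=np.mean([(sleep(.05),ft())[1] for _ in range(5)]); print(a,q)
    if q>12: break
sleep(1); print([round((sleep(.1),ft())[1],1) for _ in range(6)]); say()
a=cv2.resize(read_camera("scene")[140:260,200:320,::-1],(400,400),interpolation=cv2.INTER_CUBIC);b=cv2.resize(read_camera("top")[110:270,220:380,::-1],(400,400),interpolation=cv2.INTER_CUBIC)
cv2.imwrite("pics/c6.png",np.hstack([a,b]))
```

```text
-0.47 10.28897653163962
-0.475 11.771719713180195
-0.48 13.14858492225151
[np.float64(12.7), np.float64(13.0), np.float64(12.3), np.float64(13.2), np.float64(12.7), np.float64(13.6)]
 t49.0 stand [-0.0106 -0.1301  0.1499] F [-6.7 -2.1 11.9] rot [-3.141  0.711 -3.026] w0.0291 q [-0.77  0.3  -0.74  0.03  0.53 -0.75]
```

View pics/c6.png

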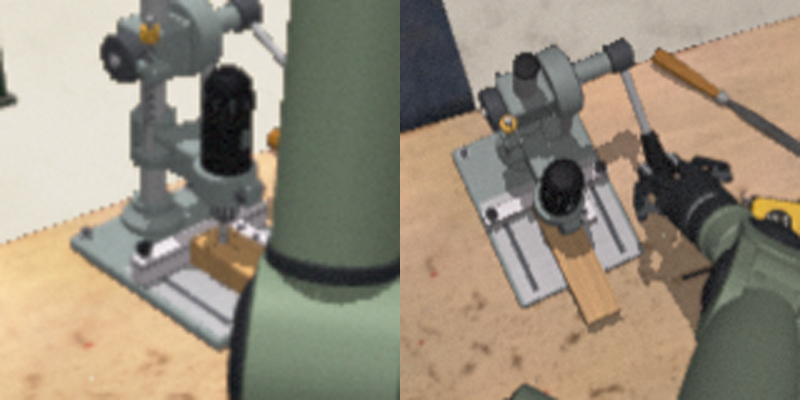

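The picture shows the chuck just above the block with the bit in the hole at crop (225,225). The block is still against the fence, and the lever is held by the fingers at (655,155). The force is steady, so I'm handing in.

```bash
python3 -c "
from h import *
close_job(); say()"
```

```text
the job is handed in; nothing more can be done
the job is handed in; nothing more can be done
```

The sample block is flat on the table, hole end first, in the corner of the fence and side stop. The bit is on the bottom of the hole, and the arm is still holding the lever down. I handed in at about 49 s.

**Block:** I grasped it twice, because the first grip would have needed too large a wrist turn. I pushed it home by force until both the fence and the side stop pushed back. The picture before the lever stroke agreed with the predicted home position to about 1–2 px, roughly 3–4 mm at worst. The last picture still shows it against the fence.

**Lever:** There was no extra resistance at 16 mm of travel, where the block's top would have stopped the bit, so it went into the hole. The force began to rise at about 0.42 rad below level, which matches your 32 mm of travel. At the end the push on the grip was steady at about 13 N.

**What did not agree fully:**
- **Travel reading:** The hand position alone gives about 34 mm. I put most of the extra down to the fingers giving on the grip, because in the pictures the head almost stopped moving near 32 mm. That picture measurement is only good to about 1 mm.
- **Harder press:** The first press reached about 18 N, and I eased it back before the final hold. At that force the picture put the head lower, at about 34–36 mm.
- **Force readings:** With the lever moving freely they were about 2 N below your figures on the repeat passes, so the bit force is only an estimate of about 30–40 N.
- **Side stop contact:** I judged it from the rise in force only; it was not visible in the pictures.

The other things on the bench were not handled. I did not measure their positions again.

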